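# Nip up the loose lock knob of a terminal box

### The job

The bar-handled lock knob in the crowded row on the terminal box has worked loose: turn it clockwise until you feel it bite, then nip it up about 15 degrees more (at least 6 and at most 25, or the thread strips), without touching the round knobs beside it. Then press the push button on the robot side of the row fully down, gently, to confirm, and let it come up again. Leave everything else where it lies.

Things in the scene. Friction and masses are not known exactly. Their poses are not given: they have to be found in the camera images.
- lock_grip (a point): the lock knob: the row's only bar-handled knob, black, in one of its middle three places. Bar 36 mm long, 14 mm thick, upright, pinched by its flat sides, on a 34 mm disc that ends 24 mm below this point. The point is on the turning axis, 34 mm above the panel's top, 14 mm below the bar's top; z up, x along the bar. The knob turns without rising or sinking
- collar (a joint): how far the lock knob has drawn its clamp collar down, m, far too fine for the noisy reading: clockwise from above the knob first turns freely (0.04 N m, this stays 0) for 0.4 to 0.95 rad, how far cannot be seen; then it bites (0.4 N m to turn, near 0.3 at rest, rising 0.5 N m per rad) and this grows 0.001 m per rad of turn. It stays where it is left
- panel: the terminal box, grey with an aluminium top, 190 mm (x) by 320 mm (y) by 70 mm high, fixed to the bench; origin under its centre, x points away from the robot. Along its middle runs a row of five knobs along y, 50 mm apart; four flat black sockets 4 mm high lie 60 mm behind the row
- button_top (a point): centre of the top of the black push button, 20 mm across, in a low grey housing on the panel about 62 mm in front (robot side) of the row, anywhere along it; it is pressed straight down, 6 mm at 4 N
- button (a joint): travel of the push button, m: 0 up, 0.006 fully down; springs back
- round0: a round black knob of the same row, 22 mm across on a 26 mm steel collar, 30 mm high; origin on its axis at the panel's top. A neighbour that must not be touched
- round1: a round black knob of the same row, 20 mm across on a 26 mm steel collar, 36 mm high; origin on its axis at the panel's top. A neighbour that must not be touched
- round2: a round black knob of the same row, 23 mm across on a 26 mm steel collar, 28 mm high; origin on its axis at the panel's top. A neighbour that must not be touched
- round3: a round black knob of the same row, 20 mm across on a 26 mm steel collar, 34 mm high; origin on its axis at the panel's top. A neighbour that must not be touched
- spare: loose spare round knob, 24 mm across and 18 mm high, standing on the panel's back left corner; origin under it. Bystander
- board: loose white circuit board with black pin strips, 70 by 110 by 21 mm, on the bench to the left; origin under its centre. Bystander
- adapter: loose aluminium plug adapter, 30 by 82 by 14 mm, on the bench to the left; origin under it. Bystander
- driver: loose screwdriver, 160 mm long, lying on the bench to the right. Bystander
- jar: loose small jar, 44 mm across and 60 mm high, on the bench to the left; origin under it. Bystander
- probe: loose grey pen-shaped measuring probe, 140 mm long, lying on the bench to the right. Bystander

How it is judged:
On the way, in this order (a step that is already met when the one before it is completed fails the run):
1. the lock knob is nipped up past its bite (value of joint collar between 9e-05 and 0.00045 m), for 0.2 s.
2. the button is pressed down while the lock knob is snug (all of step 1 and value of joint button above 0.0045 m), for 0.05 s.
At the end, for the whole second after the job is handed in: the lock knob stays tightened by 5 to 26 degrees (0.09 to 0.45 rad, 0.09 to 0.45 mm of collar travel) past its bite, and the button has been pressed at least 4.5 mm after that and is up again (under 2 mm) (all of step 1 and value of joint button below 0.002 m); the robot touches nothing.
It fails at once if the lock knob is overtightened (26 degrees past its bite) (value of joint collar above 0.00045 m).
It fails at once if a round knob is touched (over 0.5 N) (contact force between anything else and round0 above 0.5 N or contact force between anything else and round1 above 0.5 N or contact force between anything else and round2 above 0.5 N or contact force between anything else and round3 above 0.5 N).
It fails at once if the button is pressed harder than 25 N (contact force between anything else and button above 25 N).
It fails at once if a loose bystander is moved by more than 20 mm (distance of any of spare, board, adapter, driver, jar, probe from where it was at the start of the episode above 0.02 m).
It also fails if it takes over 51 s, if anything falls off the work surface, if the arm or the gripper's body presses on something with over 40 N, if the wrist force passes 120 N, or if a joint passes its speed limit or range.

### The arm

A 6-joint arm with a two-finger parallel gripper is mounted at the origin on the work surface. World frame = base frame: x ahead of the robot, y to its left, z up, the work surface at z = 0. Lengths are in m, angles in rad, forces in N, time in s.
With the tool pointing down it reaches from about 0.375 to 0.9 m from the base axis. Payload 3.1 kg.
Tool frame: the origin (TCP) lies at the very end of the fingers, on their centre line; the grasp point (between the pads) lies 19 mm behind it; z points along the fingers, y is the direction in which the jaws open and shut (so a half turn about z gives the same grasp; the last joint's range is limited). The gripper opens to 85 mm and grips with 20 to 120 N. Pads are 22 mm wide; open, the fingers measure 114 mm over their backs; the gripper's body (76 mm by 85 mm) begins 54 mm behind the grasp point. The pads swing forward as they close: fully open they stand 13 mm farther back than shut.
Start: joints at [-1.383, 0.527, 1.433, -0, 1.181, -0.178], TCP at [0.224, -0.583, 0.231] pointing down, gripper open.
Joint ranges: [-3.08, 3.08], [-0.75, 2.2], [0.22, 2.44], [-1.43, 4.57], [0, 2.65], [-2.85, 2.85]. Speed limits (rad/s): [2.79, 2.79, 3.14, 3.14, 3.14, 3.14].

### API

Orientations are given as a unit quaternion [x, y, z, w].
In Python, from station import manip gives the robot as it stands.
- The arm moves only by the tool send_rows, never from a script. Its argument "motion" is a list of rows, each an object with "gripper": the finger opening in mm, from 0 to 85.4; "travel": the shift along the tool's x, y, z in mm, a list of three; "rotation": the turn, a rotation vector about the tool's x, y, z in degrees, a list of three. In form: [{"gripper": gripper, "travel": [x, y, z], "rotation": [ax, ay, az]}, ...]. A call has 1 to 12 rows; each row shifts and turns the commanded pose from where the row before left it, along the tool's axes as they then stand; what a row does not reach is not made up. A row lasts 1/12 s, in which the tool goes at most 41.7 mm and 7.16 degrees, less where a joint would pass 70% of its speed; a pose out of reach is approached as far as the arm can. A call is refused whole if a number of a shift passes 41.7 or a number of a turn 7.16, either way. A call with a gripper value outside its range is refused whole. The fingers move at their own pace and stop on an object; "newtons" is the grip in N (left out, the last holds). Time passes only in rows, so rows that do not move let the fingers close. It gives the time, the measured TCP pose, the force and the opening at its end, in the units of the state.
- manip.sense(): the state, without advancing time (a new reading comes with each control period).
- manip.snapshot(name): name is "scene" or "top"; returns the picture (420x560x3 uint8, red, green, blue); there is no depth.
- manip.calibration(name): a dict with "fx", "fy", "cx", "cy" (pixels), "cam_to_world" (4x4, takes a point from camera to world coordinates). Camera axes: x right, y down, z forward; pixel columns grow to the right and rows downward; lengths in m; the calibration is good to about 2 mm. A picture is of the moment at which its call begins. calibration takes no time and is no camera call.
- manip.sign_off(): hands the job in, once; it reports no verdict.
The state is a dict: "t": time; "q": joint angles; "qd": joint speeds; "tau": joint torques, N m; "tcp_pos": TCP position; "tool_rot": TCP orientation; "force": force on the tool from outside, world axes, zero at the start; "ft_torque": the same for the moment, N m; "finger_gap": opening from 0.0 (shut) to 1.0 (fully open).
Only numpy, scipy, OpenCV 4.12 (cv2) and the standard library are available. Lean on these libraries where they do the work, as an engineer would, in place of code of your own. Each camera call takes 0.05 s, during which the arm holds its last target. There are 200 camera calls.

## Working session

There is one attempt and no reset: what is moved stays moved. The work goes in short steps, Python scripts to look and compute and a tool call to move; the robot and the scene stay as the last step left them, time stands still between calls to the robot, and variables do not carry over. Pictures are saved under pics/ and viewed, about 8 in all and at most 12, crops included, and the job is handed in when it is done.

Besides the shell and the picture viewer there is one more tool, called after "Request:" as a command line: name --argument value ..., lists and objects as JSON in quotes. send_rows: Moves the arm, as the interface text tells. Its arguments: {"type":"object","properties":{"motion":{"type":"array","items":{"type":"object","properties":{"gripper":{"type":"number"},"travel":{"type":"array","items":{"type":"number"}},"rotation":{"type":"array","items":{"type":"number"}}}}},"newtons":{"type":"number"}},"required":["motion"]}

```bash
mkdir -p pics; ls
python3 - <<'E'
from station import manip
import cv2,numpy as np
for n in("scene","top"):
    im=manip.snapshot(n); cv2.imwrite(f"pics/{n}0.png",im[...,::-1]); c=manip.calibration(n)
    print(n,c["fx"],c["fy"],c["cx"],c["cy"]);print(np.round(c["cam_to_world"],4))
print(manip.sense())
E
```

```text
pics
scene 430.9345574337352 430.9345574337352 280.6165045554565 210.96090782010762
[[-0.9027  0.255  -0.3465  0.9035]
 [ 0.4298  0.5703 -0.7     0.7678]
 [ 0.0191 -0.7808 -0.6244  0.7458]
 [ 0.      0.      0.      1.    ]]
top 439.0964231881835 439.0964231881835 279.5232185016119 210.47228257075363
[[-0.0116 -0.9933  0.115   0.3667]
 [-0.9999  0.0125  0.0073  0.0069]
 [-0.0087 -0.1149 -0.9933  1.3957]
 [ 0.      0.      0.      1.    ]]
{'t': 0.1, 'q': array([-1.38250287e+00,  5.28384315e-01,  1.43377462e+00, -1.00705471e-05,
        1.18141821e+00, -1.78493211e-01]), 'qd': array([ 4.29465063e-05, -1.57264847e-03, -7.12626465e-04,  7.33286458e-04,
        1.50830974e-03, -1.81014303e-03]), 'tau': array([ 3.78537777e-05, -4.43304098e+01, -1.78586233e+01, -1.74760321e-04,
        3.88148430e-03,  1.09100526e-05]), 'tcp_pos': array([ 0.22404143, -0.58276878,  0.23042451]), 'tool_rot': array([ 9.83229689e-01,  1.82368841e-01, -9.51851274e-06, -9.92211201e-04]), 'force': array([ 0.38216747, -0.76040431,  0.03060469]), 'ft_torque': array([-0.01021506,  0.02996117,  0.02601439]), 'finger_gap': 1.0003998961632645}
```

View pics/top0.png

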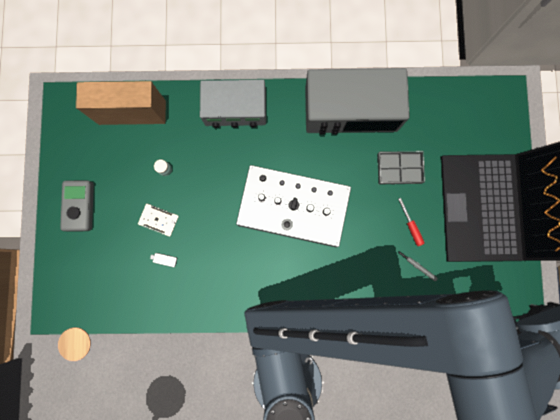

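View pics/scene0.png

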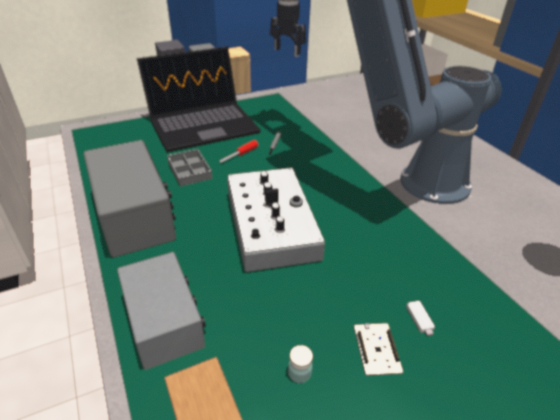

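The top view shows the panel around (294,205), with the knob row from (262,197) to (326,211). The bar knob is near (294,204) and the button near (287,225). Next I'll enlarge both views.

Run:
```python
import cv2,numpy as np
a=cv2.imread("pics/top0.png")[160:250,230:360]; b=cv2.imread("pics/scene0.png")[165:270,220:330]
a=cv2.resize(a,None,fx=6,fy=6,interpolation=cv2.INTER_CUBIC)
cv2.imwrite("pics/topc.png",a); cv2.imwrite("pics/scenec.png",cv2.resize(b,None,fx=5.5,fy=5.5,interpolation=cv2.INTER_CUBIC))
```

```text
(no output)
```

View pics/topc.png

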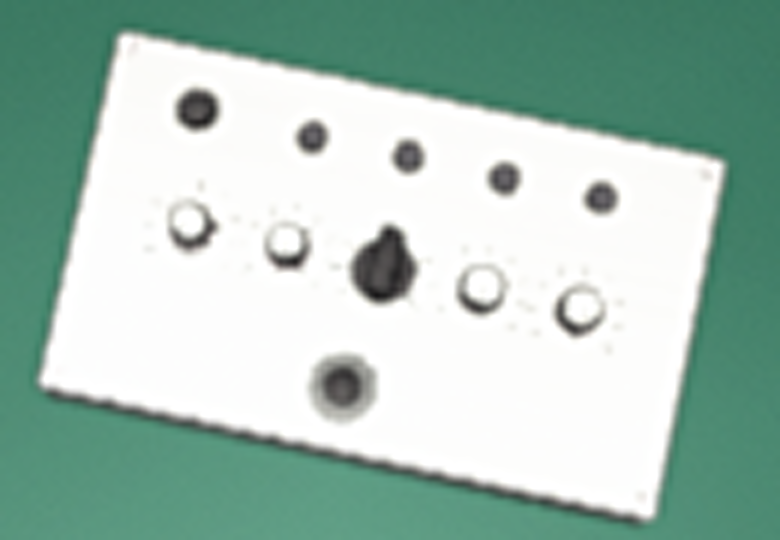

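View pics/scenec.png

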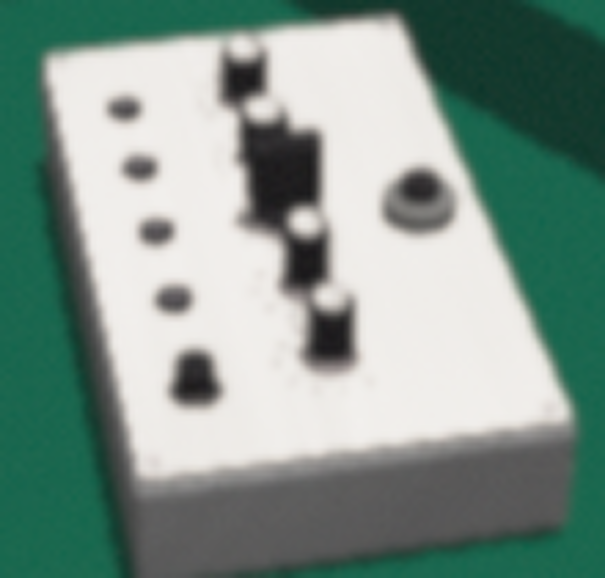

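Left to right in the top crop, the row reads round, round, bar knob (third place), round, round. The spare is at crop (197,108). The button is at crop (342,386), just left of the lock. Now I'll measure by ray casting.

```bash
cat > h.py <<'E'
import numpy as np,cv2
from station import manip
def ray(n,uv):
    c=manip.calibration(n);T=np.array(c["cam_to_world"])
    d=T[:3,:3]@np.array([(uv[0]-c["cx"])/c["fx"],(uv[1]-c["cy"])/c["fy"],1]);return T[:3,3],d
def cast(n,uv,z):
    o,d=ray(n,uv);return o+d*(z-o[2])/d[2]
def proj(n,p):
    c=manip.calibration(n);q=np.linalg.inv(c["cam_to_world"])@np.r_[p,1];return np.array([c["fx"]*q[0]/q[2]+c["cx"],c["fy"]*q[1]/q[2]+c["cy"]])
def blobs(n,im,box,thr):
    u0,v0,u1,v1=box;g=cv2.cvtColor(im[v0:v1,u0:u1],cv2.COLOR_BGR2GRAY)
    g=cv2.resize(g,None,fx=4,fy=4,interpolation=cv2.INTER_CUBIC)
    k,l,s,c=cv2.connectedComponentsWithStats((g<thr).astype(np.uint8))
    return [((c[i]+.5)/4-.5+[u0,v0],s[i,4]/16,l==i) for i in range(1,k) if s[i,4]>60]
E
python3 - <<'E'
from h import *
np.set_printoptions(precision=4,suppress=True)
t=cv2.imread("pics/top0.png");s=cv2.imread("pics/scene0.png")
g=cv2.cvtColor(t,cv2.COLOR_BGR2GRAY);m=np.zeros_like(g);m[160:250,230:360]=(g[160:250,230:360]>170)*255
m=cv2.morphologyEx(m,cv2.MORPH_CLOSE,np.ones((3,3)))
c=max(cv2.findContours(m,0,2)[0],key=cv2.contourArea)
P=np.array([cast("top",p,.07)[:2] for p in cv2.boxPoints(cv2.minAreaRect(c))])
print("corners",P,"sides",np.linalg.norm(np.diff(P,axis=0),axis=1),"ctr",P.mean(0))
for i in range(3):
    d=P[i+1]-P[i];print("edge yaw",np.degrees(np.arctan2(d[1],d[0])))
for thr in (60,110):
  for b in blobs("top",t,(240,170,350,240),thr):
    print(thr,b[0],b[1],"z.07",cast("top",b[0],.07)[:2],"z.118",cast("top",b[0],.118)[:2])
    if b[1]>70:
        pts=np.argwhere(b[2])[:,::-1].astype(np.float32)
        w,e=np.linalg.eigh(np.cov(pts.T));v=e[:,1]*20;o=b[0]
        d=cast("top",o+v,.1)-cast("top",o-v,.1);print("   axis yaw",np.degrees(np.arctan2(d[1],d[0])),np.sqrt(w)/4)
# two views of button
for b in blobs("scene",s,(285,190,310,215),70): print("scene btn",b[0],b[1],cast("scene",b[0],.085))
E
```

```text
corners [[ 0.4809  0.1493]
 [ 0.6651  0.1089]
 [ 0.5912 -0.2036]
 [ 0.4095 -0.1588]] sides [0.1886 0.3212 0.1871] ctr [ 0.5367 -0.026 ]
edge yaw -12.354155729749191
edge yaw -103.30967938031485
edge yaw 166.13831733863643
60 [263.0801 178.4531] 8.0 z.07 [0.6196 0.0659] z.118 [0.6105 0.0638]
60 [294.2076 204.2919] 28.0 z.07 [ 0.5386 -0.0282] z.118 [ 0.5323 -0.027 ]
110 [242.608 178.946] 117.375 z.07 [0.6189 0.1288] z.118 [0.6098 0.1243]
   axis yaw 174.4643363975775 [1.7723 6.9657]
110 [325.1246 174.7447] 575.125 z.07 [ 0.6287 -0.1244] z.118 [ 0.6192 -0.1196]
   axis yaw 82.74709973824929 [ 3.1946 17.3712]
110 [262.4984 177.8611] 29.25 z.07 [0.6215 0.0677] z.118 [0.6123 0.0655]
110 [281.5604 182.5128] 12.8125 z.07 [0.6063 0.0094] z.118 [0.5976 0.0093]
110 [297.5684 185.7052] 13.25 z.07 [ 0.5957 -0.0394] z.118 [ 0.5874 -0.0377]
110 [313.5649 189.369 ] 13.0 z.07 [ 0.5837 -0.088 ] z.118 [ 0.5759 -0.0846]
110 [329.6345 192.529 ] 13.1875 z.07 [ 0.5734 -0.1368] z.118 [ 0.5659 -0.1316]
110 [262.3071 199.1393] 8.75 z.07 [0.5556 0.0688] z.118 [0.5488 0.0665]
110 [346.9291 211.7729] 41.3125 z.07 [ 0.5136 -0.1878] z.118 [ 0.5083 -0.1807]
110 [293.5757 204.1312] 82.6875 z.07 [ 0.5391 -0.0263] z.118 [ 0.5328 -0.0251]
   axis yaw 164.14709571247568 [2.2911 2.941 ]
110 [277.8618 202.9408] 7.125 z.07 [0.5433 0.0215] z.118 [0.5369 0.0209]
110 [308.6163 210.439 ] 5.375 z.07 [ 0.5192 -0.0717] z.118 [ 0.5136 -0.0688]
110 [324.2614 213.2545] 6.875 z.07 [ 0.51  -0.119] z.118 [ 0.5048 -0.1144]
110 [286.6417 223.7681] 31.875 z.07 [ 0.4794 -0.0044] z.118 [ 0.4753 -0.004 ]
110 [270.1104 232.5504] 88.0 z.07 [0.4534 0.0459] z.118 [0.4502 0.0445]
   axis yaw 77.12156223039408 [ 0.4148 18.5395]
scene btn [295.8853 198.9003] 19.75 [ 0.4802 -0.0015  0.085 ]
```

Sockets, panel edges and the bar blob agree. The lock axis is at about (0.537, -0.026), with panel and bar yaw of about -13°. The button is at about (0.479, -0.003). The tool x yaw should be about 167°, which leaves the last joint room for the clockwise turn.

Request:
send_rows --motion '[{"gripper":28,"travel":[30.7,-25.5,0],"rotation":[0,0,0]},{"gripper":28,"travel":[30.7,-25.5,0],"rotation":[0,0,0]},{"gripper":28,"travel":[30.7,-25.5,0],"rotation":[0,0,0]},{"gripper":28,"travel":[30.7,-25.5,0],"rotation":[0,0,0]},{"gripper":28,"travel":[30.7,-25.5,0],"rotation":[0,0,0]},{"gripper":28,"travel":[30.7,-25.5,0],"rotation":[0,0,0]},{"gripper":28,"travel":[30.7,-25.5,0],"rotation":[0,0,0]},{"gripper":28,"travel":[30.7,-25.5,0],"rotation":[0,0,0]},{"gripper":28,"travel":[30.7,-25.5,0],"rotation":[0,0,0]},{"gripper":28,"travel":[30.7,-25.5,0],"rotation":[0,0,0]},{"gripper":28,"travel":[30.7,-25.5,0],"rotation":[0,0,0]},{"gripper":28,"travel":[30.7,-25.5,0],"rotation":[0,0,0]}]' --newtons 90

```text
t: 1.1
tcp_pos: [0.4587, -0.1636, 0.2312]
tool_rot: [0.983, 0.182, -0.0, -0.0]
force: [0.8, 0.4, -0.3]
finger_gap: 0.325
```

Request:
send_rows --motion '[{"gripper":28,"travel":[30.7,-25.5,0],"rotation":[0,0,0]},{"gripper":28,"travel":[30.7,-25.5,0],"rotation":[0,0,0]},{"gripper":28,"travel":[30.7,-25.5,0],"rotation":[0,0,0]},{"gripper":28,"travel":[30.7,-25.5,0],"rotation":[0,0,0]},{"gripper":28,"travel":[0,0,0],"rotation":[0,0,-7]},{"gripper":28,"travel":[0,0,0],"rotation":[0,0,-7]},{"gripper":28,"travel":[0,0,0],"rotation":[0,0,-7]},{"gripper":28,"travel":[0,0,0],"rotation":[0,0,-7]},{"gripper":28,"travel":[0,0,0],"rotation":[0,0,-7]},{"gripper":28,"travel":[0,0,0],"rotation":[0,0,-7]},{"gripper":28,"travel":[0,0,0],"rotation":[0,0,-7]},{"gripper":28,"travel":[0,0,0],"rotation":[0,0,-7]}]'

```text
t: 2.1
tcp_pos: [0.536, -0.0262, 0.2309]
tool_rot: [0.781, 0.625, -0.0, -0.0]
force: [0.4, 0.6, -0.1]
finger_gap: 0.327
```

Request:
send_rows --motion '[{"gripper":28,"travel":[0,0,0],"rotation":[0,0,-7]},{"gripper":28,"travel":[0,0,0],"rotation":[0,0,-7]},{"gripper":28,"travel":[0,0,0],"rotation":[0,0,-7]},{"gripper":28,"travel":[0,0,0],"rotation":[0,0,-7]},{"gripper":28,"travel":[0,0,0],"rotation":[0,0,-7]},{"gripper":28,"travel":[0,0,0],"rotation":[0,0,-7]},{"gripper":28,"travel":[0,0,0],"rotation":[0,0,-7]},{"gripper":28,"travel":[0,0,0],"rotation":[0,0,-7]},{"gripper":28,"travel":[0,0,0],"rotation":[0,0,-7]},{"gripper":28,"travel":[0,0,0],"rotation":[0,0,-7]},{"gripper":28,"travel":[0,0,0],"rotation":[0,0,-7]},{"gripper":28,"travel":[0,0,0],"rotation":[0,0,-7]}]'

```text
t: 3.1
tcp_pos: [0.536, -0.0263, 0.2309]
tool_rot: [0.162, 0.987, 0.0, -0.001]
force: [0.1, 0.1, -0.4]
finger_gap: 0.331
```

```bash
cat >> h.py <<'E'
from scipy.spatial.transform import Rotation as Ro
def st(target=None,yaw=None):
    s=manip.sense();R=Ro.from_quat(s["tool_rot"]).as_matrix();y=np.degrees(np.arctan2(R[1,0],R[0,0]))
    print("t%.2f"%s["t"],"tcp",s["tcp_pos"].round(4),"yaw %.2f"%y,"tilt",R[:2,2].round(4),"F",s["force"].round(2),"M",s["ft_torque"].round(3),"q6 %.3f tau6 %.3f"%(s["q"][5],s["tau"][5]),"gap mm %.1f"%(s["finger_gap"]*85.4))
    if target is not None: print("travel mm",(R.T@(np.array(target)-s["tcp_pos"])*1000).round(1))
    return s
E
python3 -c "
from h import *
st([.5367,-.026,.15])
im=manip.snapshot('scene')[...,::-1];cv2.imwrite('pics/s1.png',cv2.resize(im[100:250,200:360],None,fx=4,fy=4,interpolation=cv2.INTER_CUBIC))"
```

```text
t3.10 tcp [ 0.536  -0.0263  0.2309] yaw 161.36 tilt [-0.001   0.0003] F [ 0.07  0.14 -0.43] M [-0.022 -0.011  0.038] q6 -1.503 tau6 0.966 gap mm 28.3
travel mm [-0.7  0.5 80.9]
```

View pics/s1.png

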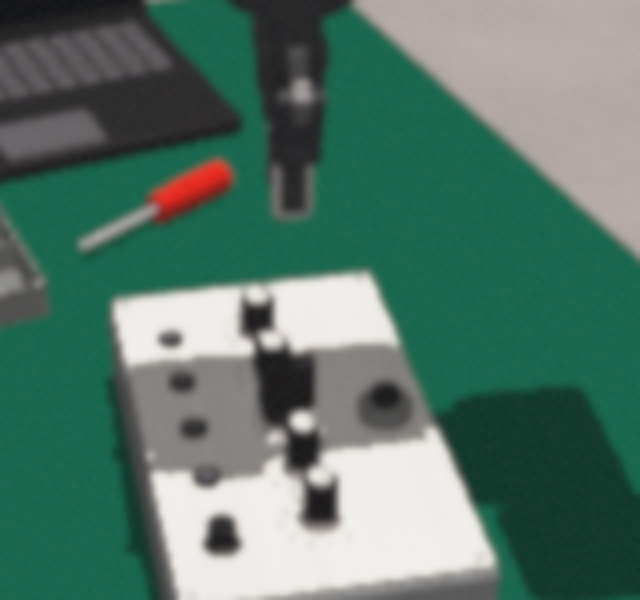

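The closed-up fingers hang above the row and the bar knob is still in view below them at crop (287,380). I'll turn the last 6° and go down to just above the bar.

Request:
send_rows --motion '[{"gripper":28,"travel":[-0.7,0.5,0],"rotation":[0,0,-6]},{"gripper":28,"travel":[0,0,26],"rotation":[0,0,0]},{"gripper":28,"travel":[0,0,26],"rotation":[0,0,0]},{"gripper":28,"travel":[0,0,26],"rotation":[0,0,0]},{"gripper":28,"travel":[0,0,24],"rotation":[0,0,0]},{"gripper":28,"travel":[0,0,0],"rotation":[0,0,0]}]'

```text
t: 3.65
tcp_pos: [0.5337, -0.0254, 0.1251]
tool_rot: [0.114, 0.993, 0.001, -0.005]
force: [-0.2, 0.5, -0.0]
finger_gap: 0.324
```

```bash
python3 -c "
from h import *
st([.5367,-.026,.09])
im=manip.snapshot('scene')[...,::-1];a=cv2.resize(im[140:230,230:330],None,fx=6,fy=6,interpolation=cv2.INTER_CUBIC)
c,s=np.cos(np.radians(-13)),np.sin(np.radians(-13))
for dx,dy,z in [(0,0,.118),(18,7,.118),(18,-7,.118),(-18,7,.118),(-18,-7,.118)]:
    p=proj('scene',[.5367+(c*dx-s*dy)/1e3,-.026+(s*dx+c*dy)/1e3,z]);print(dx,dy,p,(p-[229.5,139.5])*6);cv2.circle(a,tuple(((p-[229.5,139.5])*6).astype(int)),3,(0,0,255),1)
cv2.imwrite('pics/s2.png',a)"
```

```text
t3.65 tcp [ 0.5337 -0.0254  0.1251] yaw 166.87 tilt [-0.0098  0.0026] F [-0.17  0.54 -0.04] M [0.025 0.011 0.043] q6 -1.598 tau6 0.002 gap mm 27.7
travel mm [-3.5  0.  35. ]
0 0 [271.81056421 188.49243178] [253.86338525 293.95459068]
18 7 [265.24748585 190.92086906] [214.48491512 308.52521436]
18 -7 [264.19091004 187.6841334 ] [208.14546025 289.10480042]
-18 7 [279.45973931 189.30386176] [299.75843587 298.82317055]
-18 -7 [278.26989684 186.10238197] [292.61938105 279.61429182]
```

View pics/s2.png

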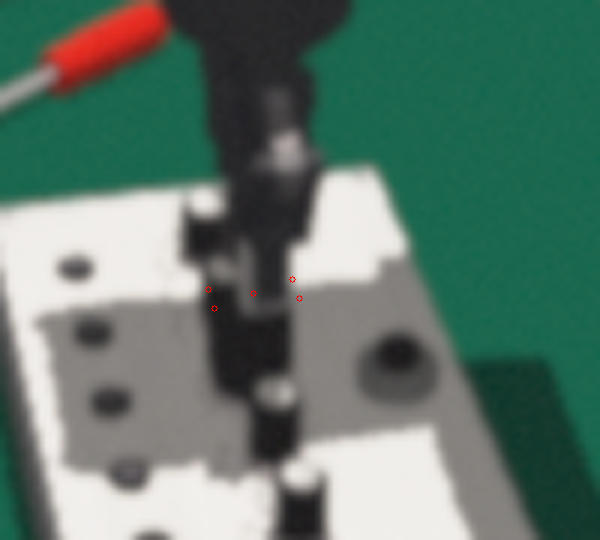

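The fingers straddle the bar, which sits at crop x 210–290, y 300–395, against my predicted 211–297. That puts it about 1 px, or 2–3 mm, farther from the robot than expected. I'll measure it numerically relative to the fingertip to cancel the calibration error.

```bash
python3 -c "
from h import *
s=st([.5367,-.026,.09])
im=manip.snapshot('scene');g=im.mean(2)
for v in (178,182,186,189,193,196,199): print(v,g[v,258:286].round().astype(int))
c,sn=np.cos(np.radians(-13)),np.sin(np.radians(-13))
P=lambda o,dx,dy,z:proj('scene',[o[0]+(c*dx-sn*dy)/1e3,o[1]+(sn*dx+c*dy)/1e3,z]).round(1)
print('finger pad edges',[P(s['tcp_pos'],d,e,.125) for d in(11,-11) for e in (14,28)])
for z in (.11,.1,.09): print('bar near face',z,P((.5367,-.026),18,7,z),P((.5367,-.026),-18,7,z))
"
```

```text
t3.70 tcp [ 0.5351 -0.0256  0.1272] yaw 166.91 tilt [-0.0063  0.0017] F [-0.09  0.3   0.43] M [-0.004  0.002  0.05 ] q6 -1.599 tau6 0.009 gap mm 27.8
travel mm [-1.9 -0.  37.1]
178 [223 184 121  62  35  33  35  41  47  46  44  47  45  39  39  39  43  41
  43  49  52  68 111 177 224 235 237 237]
182 [225 183 121  77  56  49  54  64  72  73  77  88  93  75  53  41  41  42
  65 118 183 223 233 236 237 237 237 237]
186 [230 233 233 230 213 153  92  81  93  98  98  99  96  79  55  42  40  43
  64 116 177 216 223 220 218 214 207 206]
189 [197 205 205 197 168 116  61  33  31  34  52  76  91  85  70  61  59  61
  70  87 107 125 131 133 130 131 132 132]
193 [129 125 127 130 123 100  68  42  32  30  33  30  34  33  35  34  33  31
  33  42  75 111 128 129 130 130 130 131]
196 [132 129 128 131 130 119  87  53  35  29  32  29  28  31  29  28  32  31
  30  41  75 111 128 131 132 130 130 130]
199 [134 133 133 132 132 120  91  54  35  31  30  34  29  30  29  30  30  27
  30  41  77 111 128 132 132 132 131 131]
finger pad edges [array([269.2, 189.9]), array([270.4, 193.2]), array([278. , 188.9]), array([279.2, 192.2])]
bar near face 0.11 [265.3 193.5] [279.4 191.9]
bar near face 0.1 [265.3 196.8] [279.3 195.1]
bar near face 0.09 [265.3 199.9] [279.3 198.3]
```

Relative to the fingertip, the bar is only about 1–1.5 mm farther than estimated. I'll nudge, descend slowly, then close.

Request:
send_rows --motion '[{"gripper":28,"travel":[-1.5,0,4],"rotation":[0,0,0]},{"gripper":28,"travel":[0,0,8],"rotation":[0,0,0]},{"gripper":28,"travel":[0,0,8],"rotation":[0,0,0]},{"gripper":28,"travel":[0,0,8],"rotation":[0,0,0]},{"gripper":28,"travel":[0,0,8],"rotation":[0,0,0]},{"gripper":28,"travel":[0,0,4],"rotation":[0,0,0]},{"gripper":28,"travel":[0,0,0],"rotation":[0,0,0]},{"gripper":28,"travel":[0,0,0],"rotation":[0,0,0]},{"gripper":28,"travel":[0,0,0],"rotation":[0,0,0]}]'

```text
t: 4.5
tcp_pos: [0.5389, -0.0265, 0.0894]
tool_rot: [0.113, 0.994, -0.0, 0.0]
force: [-0.2, -0.0, 0.0]
finger_gap: 0.328
```

```bash
python3 -c "
from h import *
st([.538,-.0265,.089])"
```

```text
t4.50 tcp [ 0.5389 -0.0265  0.0894] yaw 167.02 tilt [ 0.0003 -0.0001] F [-0.22 -0.    0.02] M [ 0.    -0.034 -0.018] q6 -1.601 tau6 0.000 gap mm 28.0
travel mm [ 0.8 -0.2  0.4]
```

Request:
send_rows --motion '[{"gripper":8,"travel":[0,0,0],"rotation":[0,0,0]},{"gripper":8,"travel":[0,0,0],"rotation":[0,0,0]},{"gripper":8,"travel":[0,0,0],"rotation":[0,0,0]},{"gripper":8,"travel":[0,0,0],"rotation":[0,0,0]},{"gripper":8,"travel":[0,0,0],"rotation":[0,0,0]},{"gripper":8,"travel":[0,0,0],"rotation":[0,0,0]}]' --newtons 90

```text
t: 5.0
tcp_pos: [0.5389, -0.0263, 0.0898]
tool_rot: [0.113, 0.994, 0.0, 0.0]
force: [0.4, 1.5, 5.9]
finger_gap: 0.149
```

```bash
python3 -c "
from h import *
st([.538,-.0265,.089])"
```

```text
t5.00 tcp [ 0.5389 -0.0263  0.0898] yaw 167.00 tilt [0.0009 0.0002] F [0.42 1.54 5.92] M [ 0.397  0.081 -0.089] q6 -1.600 tau6 -0.044 gap mm 12.7
travel mm [ 0.9 -0.4  0.8]
```

The bar is gripped, with a gap of about 13 mm and low side forces. The first 15° is safely inside the free range.

Request:
send_rows --motion '[{"gripper":8,"travel":[0,0,0],"rotation":[0,0,2]},{"gripper":8,"travel":[0,0,0],"rotation":[0,0,2]},{"gripper":8,"travel":[0,0,0],"rotation":[0,0,2]},{"gripper":8,"travel":[0,0,0],"rotation":[0,0,2]},{"gripper":8,"travel":[0,0,0],"rotation":[0,0,2]},{"gripper":8,"travel":[0,0,0],"rotation":[0,0,2]},{"gripper":8,"travel":[0,0,0],"rotation":[0,0,2]},{"gripper":8,"travel":[0,0,0],"rotation":[0,0,1]},{"gripper":8,"travel":[0,0,0],"rotation":[0,0,0]}]'

```text
t: 5.75
tcp_pos: [0.5388, -0.0267, 0.0898]
tool_rot: [0.242, 0.97, -0.0, 0.0]
force: [-1.1, 0.5, 5.2]
finger_gap: 0.148
```

```bash
python3 -c "
from h import *
st([.538,-.0265,.089])"
```

```text
t5.75 tcp [ 0.5388 -0.0267  0.0898] yaw 152.01 tilt [ 0.0004 -0.0006] F [-1.09  0.48  5.2 ] M [ 0.103  0.219 -0.068] q6 -1.338 tau6 0.065 gap mm 12.6
travel mm [ 0.8 -0.1  0.8]
```

Request:
send_rows --motion '[{"gripper":8,"travel":[0,0,0],"rotation":[0,0,1.5]},{"gripper":8,"travel":[0,0,0],"rotation":[0,0,1.5]},{"gripper":8,"travel":[0,0,0],"rotation":[0,0,1.5]},{"gripper":8,"travel":[0,0,0],"rotation":[0,0,1.5]},{"gripper":8,"travel":[0,0,0],"rotation":[0,0,0]},{"gripper":8,"travel":[0,0,0],"rotation":[0,0,0]}]'

```text
t: 6.25
tcp_pos: [0.5387, -0.0269, 0.0898]
tool_rot: [0.292, 0.956, -0.0, 0.0]
force: [-1.3, 0.4, 5.6]
finger_gap: 0.149
```

```bash
python3 -c "
from h import *
st()"
```

```text
t6.25 tcp [ 0.5387 -0.0269  0.0898] yaw 146.04 tilt [ 0.0002 -0.0008] F [-1.25  0.4   5.6 ] M [ 0.04   0.174 -0.037] q6 -1.234 tau6 -0.029 gap mm 12.7
```

Request:
send_rows --motion '[{"gripper":8,"travel":[0,0,0],"rotation":[0,0,1]},{"gripper":8,"travel":[0,0,0],"rotation":[0,0,1]},{"gripper":8,"travel":[0,0,0],"rotation":[0,0,1]},{"gripper":8,"travel":[0,0,0],"rotation":[0,0,1]},{"gripper":8,"travel":[0,0,0],"rotation":[0,0,1]}]'

```text
t: 6.67
tcp_pos: [0.5386, -0.027, 0.0898]
tool_rot: [0.334, 0.943, -0.001, 0.0]
force: [-2.2, -1.0, 6.1]
finger_gap: 0.15
```

```bash
python3 -c "
from h import *
st()"
```

```text
t6.67 tcp [ 0.5386 -0.027   0.0898] yaw 141.02 tilt [-0.0001 -0.0011] F [-2.16 -1.02  6.09] M [-0.083  0.268  0.002] q6 -1.146 tau6 -0.094 gap mm 12.8
```

Request:
send_rows --motion '[{"gripper":8,"travel":[0,0,0],"rotation":[0,0,1]},{"gripper":8,"travel":[0,0,0],"rotation":[0,0,1]},{"gripper":8,"travel":[0,0,0],"rotation":[0,0,1]},{"gripper":8,"travel":[0,0,0],"rotation":[0,0,1]},{"gripper":8,"travel":[0,0,0],"rotation":[0,0,1]}]'

```text
t: 7.08
tcp_pos: [0.5385, -0.0271, 0.0898]
tool_rot: [0.374, 0.927, -0.001, 0.0]
force: [-1.5, -0.6, 6.9]
finger_gap: 0.149
```

```bash
python3 -c "
from h import *
st()"
```

```text
t7.08 tcp [ 0.5385 -0.0271  0.0898] yaw 136.03 tilt [-0.0003 -0.0013] F [-1.52 -0.62  6.94] M [-0.181  0.313  0.032] q6 -1.059 tau6 -0.093 gap mm 12.7
```

Request:
send_rows --motion '[{"gripper":8,"travel":[0,0,0],"rotation":[0,0,1]},{"gripper":8,"travel":[0,0,0],"rotation":[0,0,1]},{"gripper":8,"travel":[0,0,0],"rotation":[0,0,1]},{"gripper":8,"travel":[0,0,0],"rotation":[0,0,1]},{"gripper":8,"travel":[0,0,0],"rotation":[0,0,1]}]'

```text
t: 7.5
tcp_pos: [0.5383, -0.0272, 0.0898]
tool_rot: [0.414, 0.91, -0.001, 0.0]
force: [-1.2, -1.0, 6.1]
finger_gap: 0.147
```

```bash
python3 -c "
from h import *
st()"
```

```text
t7.50 tcp [ 0.5383 -0.0272  0.0898] yaw 131.09 tilt [-0.0007 -0.0016] F [-1.22 -0.96  6.14] M [-0.127  0.399  0.386] q6 -0.972 tau6 0.239 gap mm 12.5
```

The bite shows: Mz rose from 0.03 to 0.39 N m between yaw 136° and 131°. I'll nip it up about 12° more in two parts.

Request:
send_rows --motion '[{"gripper":8,"travel":[0,0,0],"rotation":[0,0,1]},{"gripper":8,"travel":[0,0,0],"rotation":[0,0,1]},{"gripper":8,"travel":[0,0,0],"rotation":[0,0,1]},{"gripper":8,"travel":[0,0,0],"rotation":[0,0,1]},{"gripper":8,"travel":[0,0,0],"rotation":[0,0,1]},{"gripper":8,"travel":[0,0,0],"rotation":[0,0,1]}]'

```text
t: 8.0
tcp_pos: [0.5382, -0.0273, 0.0898]
tool_rot: [0.46, 0.888, -0.001, 0.0]
force: [-1.8, -0.7, 6.2]
finger_gap: 0.148
```

```bash
python3 -c "
from h import *
st()"
```

```text
t8.00 tcp [ 0.5382 -0.0273  0.0898] yaw 125.17 tilt [-0.001  -0.0021] F [-1.81 -0.75  6.18] M [-0.228  0.438  0.448] q6 -0.868 tau6 0.326 gap mm 12.6
```

Request:
send_rows --motion '[{"gripper":8,"travel":[0,0,0],"rotation":[0,0,1]},{"gripper":8,"travel":[0,0,0],"rotation":[0,0,1]},{"gripper":8,"travel":[0,0,0],"rotation":[0,0,1]},{"gripper":8,"travel":[0,0,0],"rotation":[0,0,1]},{"gripper":8,"travel":[0,0,0],"rotation":[0,0,1]},{"gripper":8,"travel":[0,0,0],"rotation":[0,0,1]},{"gripper":8,"travel":[0,0,0],"rotation":[0,0,1]},{"gripper":8,"travel":[0,0,0],"rotation":[0,0,0]},{"gripper":8,"travel":[0,0,0],"rotation":[0,0,0]},{"gripper":8,"travel":[0,0,0],"rotation":[0,0,0]}]'

```text
t: 8.83
tcp_pos: [0.538, -0.0274, 0.0898]
tool_rot: [0.513, 0.858, -0.001, -0.0]
force: [-1.5, -2.2, 7.1]
finger_gap: 0.146
```

```bash
python3 -c "
from h import *
st()"
```

```text
t8.83 tcp [ 0.538  -0.0274  0.0898] yaw 118.22 tilt [-0.0015 -0.0022] F [-1.54 -2.18  7.09] M [-0.286  0.486  0.449] q6 -0.747 tau6 0.445 gap mm 12.5
```

The bite is confirmed and the knob nipped up about 13–18° past it. Torque rose steadily to about 0.45 N m. Now release and lift.

Request:
send_rows --motion '[{"gripper":26,"travel":[0,0,0],"rotation":[0,0,0]},{"gripper":26,"travel":[0,0,0],"rotation":[0,0,0]},{"gripper":26,"travel":[0,0,0],"rotation":[0,0,0]},{"gripper":26,"travel":[0,0,0],"rotation":[0,0,0]},{"gripper":26,"travel":[0,0,-5],"rotation":[0,0,0]},{"gripper":26,"travel":[0,0,-15],"rotation":[0,0,0]},{"gripper":26,"travel":[0,0,-20],"rotation":[0,0,0]},{"gripper":26,"travel":[0,0,-20],"rotation":[0,0,0]},{"gripper":26,"travel":[0,0,-10],"rotation":[0,0,0]},{"gripper":0,"travel":[0,0,0],"rotation":[0,0,0]},{"gripper":0,"travel":[0,0,0],"rotation":[0,0,0]},{"gripper":0,"travel":[0,0,0],"rotation":[0,0,0]}]' --newtons 40

```text
t: 9.83
tcp_pos: [0.5379, -0.0263, 0.1585]
tool_rot: [0.515, 0.857, -0.0, -0.001]
force: [-0.1, -0.3, -0.0]
finger_gap: 0.001
```

Run:
```python
from h import *
np.set_printoptions(precision=4,suppress=True)
t=cv2.imread("pics/top0.png");s=cv2.imread("pics/scene0.png")
# button height: top rises ~? triangulate dark disc in both views
A=[b for b in blobs("top",t,(280,217,294,231),100)];B=[b for b in blobs("scene",s,(285,188,310,215),70)]
for a in A: print("top",a[0],a[1],[cast("top",a[0],z) for z in(.08,.085,.09)])
for b in B: print("scene",b[0],b[1],[cast("scene",b[0],z) for z in(.08,.085,.09)])
o1,d1=ray("top",A[0][0]);o2,d2=ray("scene",B[0][0])
k=np.linalg.lstsq(np.c_[d1,-d2],o2-o1,rcond=None)[0];print("tri",o1+k[0]*d1,o2+k[1]*d2)
st([.4785,-.004,.12])
cv2.imwrite("pics/s3.png",cv2.resize(manip.snapshot("scene")[140:230,230:330,::-1],None,fx=6,fy=6,interpolation=cv2.INTER_CUBIC))
```

```text
top [286.6382 223.7418] 28.5 [array([ 0.4786, -0.0043,  0.08  ]), array([ 0.4782, -0.0043,  0.085 ]), array([ 0.4778, -0.0042,  0.09  ])]
scene [295.8853 198.9003] 19.75 [array([ 0.477 , -0.0074,  0.08  ]), array([ 0.4802, -0.0015,  0.085 ]), array([0.4834, 0.0043, 0.09  ])]
tri [ 0.4784 -0.0043  0.0825] [ 0.4786 -0.0044  0.0825]
t9.83 tcp [ 0.5379 -0.0263  0.1585] yaw 118.01 tilt [-0.0017  0.0005] F [-0.1  -0.29 -0.03] M [ 0.076 -0.009  0.009] q6 -0.745 tau6 0.000 gap mm 0.1
travel mm [ 47.5 -42.   38.6]
```

View pics/s3.png

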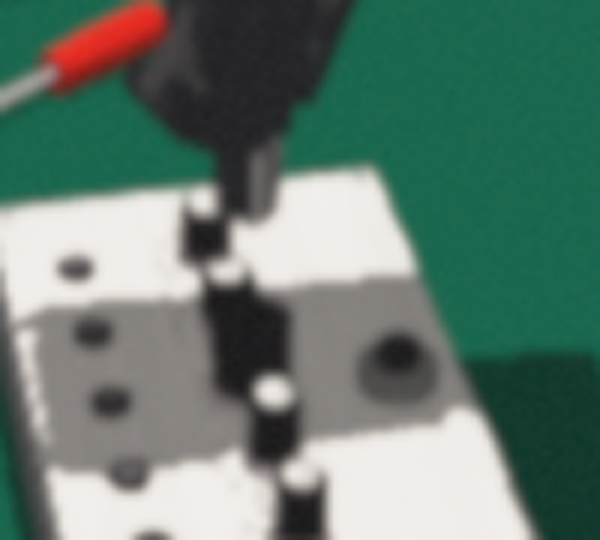

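The lock bar now stands turned at crop (250,345) with the fingers clear of it. The button triangulates to (0.4785, -0.004, ~0.083), which is 62 mm in front of the row as stated. With the fingers shut, I'll go above it.

Request:
send_rows --motion '[{"gripper":0,"travel":[16,-14,0],"rotation":[0,0,0]},{"gripper":0,"travel":[16,-14,0],"rotation":[0,0,0]},{"gripper":0,"travel":[15.5,-14,0],"rotation":[0,0,0]},{"gripper":0,"travel":[0,0,20],"rotation":[0,0,0]},{"gripper":0,"travel":[0,0,20],"rotation":[0,0,0]},{"gripper":0,"travel":[0,0,15],"rotation":[0,0,0]},{"gripper":0,"travel":[0,0,8],"rotation":[0,0,0]},{"gripper":0,"travel":[0,0,0],"rotation":[0,0,0]},{"gripper":0,"travel":[0,0,0],"rotation":[0,0,0]},{"gripper":0,"travel":[0,0,0],"rotation":[0,0,0]}]'

```text
t: 10.72
tcp_pos: [0.4797, -0.0044, 0.0965]
tool_rot: [0.515, 0.857, 0.0, 0.0]
force: [0.7, 0.9, -0.3]
finger_gap: 0.0
```

```bash
python3 -c "
from h import *
st([.4785,-.004,.085])
cv2.imwrite('pics/s4.png',cv2.resize(manip.snapshot('scene')[150:230,250:340,::-1],None,fx=6,fy=6,interpolation=cv2.INTER_CUBIC))"
```

```text
t10.72 tcp [ 0.4797 -0.0044  0.0965] yaw 118.01 tilt [ 0.0005 -0.0001] F [ 0.67  0.9  -0.34] M [-0.007 -0.021 -0.015] q6 -0.732 tau6 0.000 gap mm 0.0
travel mm [ 0.9 -0.9 11.5]
```

View pics/s4.png

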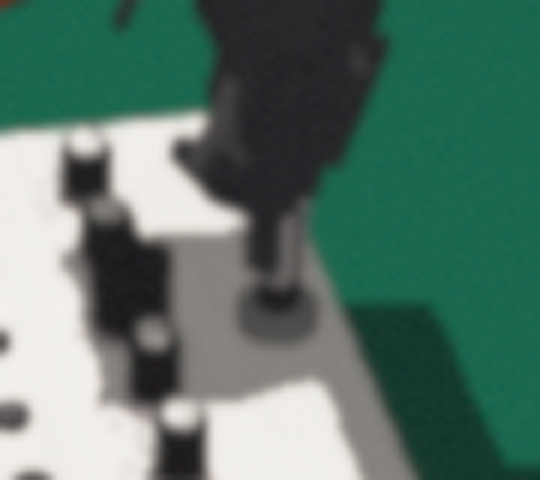

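The closed fingertips at crop (278,270) are right above the button at (278,297). I'll press in small steps and watch Fz.

Request:
send_rows --motion '[{"gripper":0,"travel":[0.9,-0.9,2],"rotation":[0,0,0]},{"gripper":0,"travel":[0,0,2],"rotation":[0,0,0]},{"gripper":0,"travel":[0,0,2],"rotation":[0,0,0]},{"gripper":0,"travel":[0,0,2],"rotation":[0,0,0]},{"gripper":0,"travel":[0,0,2],"rotation":[0,0,0]},{"gripper":0,"travel":[0,0,0],"rotation":[0,0,0]}]'

```text
t: 11.27
tcp_pos: [0.4782, -0.0039, 0.0863]
tool_rot: [0.515, 0.857, 0.0, 0.0]
force: [-0.6, 0.5, 3.7]
finger_gap: -0.001
```

Request:
send_rows --motion '[{"gripper":0,"travel":[0,0,1],"rotation":[0,0,0]},{"gripper":0,"travel":[0,0,1],"rotation":[0,0,0]},{"gripper":0,"travel":[0,0,0],"rotation":[0,0,0]}]'

```text
t: 11.52
tcp_pos: [0.4783, -0.0039, 0.0858]
tool_rot: [0.515, 0.857, 0.0, 0.0]
force: [-2.3, 1.6, 16.2]
finger_gap: -0.002
```

Force reached 16 N at z = 0.0858, so it has bottomed. I'll back out in steps to check the spring travel.

Request:
send_rows --motion '[{"gripper":0,"travel":[0,0,-2],"rotation":[0,0,0]},{"gripper":0,"travel":[0,0,0],"rotation":[0,0,0]},{"gripper":0,"travel":[0,0,0],"rotation":[0,0,0]}]'

```text
t: 11.77
tcp_pos: [0.4782, -0.0039, 0.0866]
tool_rot: [0.515, 0.857, 0.0, 0.0]
force: [0.2, 1.0, 4.7]
finger_gap: -0.006
```

Request:
send_rows --motion '[{"gripper":0,"travel":[0,0,-1.5],"rotation":[0,0,0]},{"gripper":0,"travel":[0,0,0],"rotation":[0,0,0]},{"gripper":0,"travel":[0,0,0],"rotation":[0,0,0]}]'

```text
t: 12.02
tcp_pos: [0.4782, -0.0039, 0.0878]
tool_rot: [0.515, 0.857, 0.0, 0.0]
force: [0.8, 0.4, 3.1]
finger_gap: -0.002
```

Request:
send_rows --motion '[{"gripper":0,"travel":[0,0,-1.5],"rotation":[0,0,0]},{"gripper":0,"travel":[0,0,0],"rotation":[0,0,0]},{"gripper":0,"travel":[0,0,0],"rotation":[0,0,0]}]'

```text
t: 12.27
tcp_pos: [0.4782, -0.0039, 0.0893]
tool_rot: [0.515, 0.857, 0.0, 0.0]
force: [0.2, 0.5, 2.1]
finger_gap: -0.001
```

Request:
send_rows --motion '[{"gripper":0,"travel":[0,0,-1.5],"rotation":[0,0,0]},{"gripper":0,"travel":[0,0,0],"rotation":[0,0,0]},{"gripper":0,"travel":[0,0,0],"rotation":[0,0,0]}]'

```text
t: 12.52
tcp_pos: [0.4782, -0.0039, 0.0908]
tool_rot: [0.515, 0.857, 0.0, 0.0]
force: [0.9, 0.5, 0.8]
finger_gap: 0.003
```

Request:
send_rows --motion '[{"gripper":0,"travel":[0,0,-1.5],"rotation":[0,0,0]},{"gripper":0,"travel":[0,0,0],"rotation":[0,0,0]},{"gripper":0,"travel":[0,0,0],"rotation":[0,0,0]}]'

```text
t: 12.77
tcp_pos: [0.4774, -0.0038, 0.0921]
tool_rot: [0.515, 0.857, -0.0, -0.001]
force: [0.4, 0.2, -0.6]
finger_gap: 0.002
```

The spring force falls linearly from about 4 N at 0.0865 to 0 at 0.092. That is the full 6 mm stroke, and the button is up again. Lift clear.

Request:
send_rows --motion '[{"gripper":0,"travel":[0,0,-15],"rotation":[0,0,0]},{"gripper":0,"travel":[0,0,-30],"rotation":[0,0,0]},{"gripper":0,"travel":[0,0,-30],"rotation":[0,0,0]},{"gripper":0,"travel":[0,0,-15],"rotation":[0,0,0]},{"gripper":0,"travel":[0,0,0],"rotation":[0,0,0]},{"gripper":0,"travel":[0,0,0],"rotation":[0,0,0]},{"gripper":0,"travel":[0,0,0],"rotation":[0,0,0]}]'

```text
t: 13.35
tcp_pos: [0.477, -0.0037, 0.1814]
tool_rot: [0.515, 0.857, -0.0, -0.001]
force: [0.3, -1.1, -0.6]
finger_gap: -0.002
```

```bash
python3 -c "
from h import *
st()
cv2.imwrite('pics/s5.png',cv2.resize(manip.snapshot('scene')[130:260,200:350,::-1],None,fx=4,fy=4,interpolation=cv2.INTER_CUBIC))"
```

```text
t13.35 tcp [ 0.477  -0.0037  0.1814] yaw 118.01 tilt [-0.0022  0.0005] F [ 0.26 -1.06 -0.63] M [ 0.028 -0.005 -0.026] q6 -0.731 tau6 0.000 gap mm -0.1
```

View pics/s5.png

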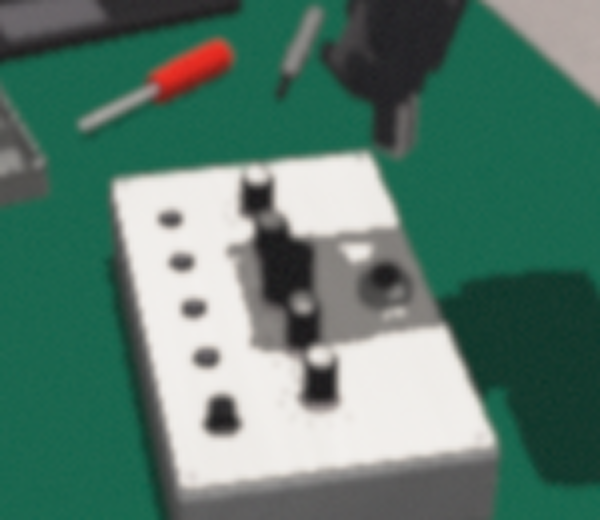

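The arm is clear of everything and the button is up at crop (385,280). The round knobs, spare and tools are where they were, so I'm handing in.

```bash
python3 -c "
from station import manip
print(manip.sign_off())"
```

```text
the job is handed in; nothing more can be done
None
```

I tightened the lock knob past its bite, pressed the button fully and let it come up, then handed the job in at about 13.4 s. The sign-off reported no verdict.

- **Lock knob:** I gripped the bar at 90 N and turned it 49° clockwise in total. The bite came after 31–36°, when the wrist moment rose from 0.03 to 0.39 N m. I then turned about 13° more, ending 13–18° past the bite at about 0.45 N m. The final angle comes from the tool's rotation; the pictures are too coarse to measure it.
- **Button:** I pressed it with the fingers shut to a hard stop, with a highest reading of 16 N against the 25 N limit. Backing off, the force fell steadily from about 4 N to 0 over 6 mm, so it had been fully down and came back up.
- **Surroundings:** The last picture shows the arm clear of everything. The round knobs, spare knob, screwdriver and probe look unmoved. The board, adapter and jar were outside that crop, and the arm never went near them.
- **Disagreements:** The scene camera placed the bar 2–3 mm farther out than the top view. Most of that was camera bias, which I allowed for using the fingertip, and the grip closed with only 1–2 N of side force. The button's top was also at 0.092 m, not the 0.083 m I had measured from the pictures, so I relied on the force readings for the press.

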